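# Size a table's locking pin in the hole gauge

## Task

Pull the red-knobbed locking pin out of the black table leg and size it in the aluminium hole gauge: begin at the smallest hole and step along the row, trying the pin in each hole with a light press and never forcing it, until you find the hole that it passes cleanly, snug up to its collar and not so wide that the collar sinks in as well. Still holding it, push it down until the collar rests flat on the plate, then let go and leave it standing there. Leave the two spare pins, the glass and the screwdriver alone.

Things in the scene. Friction and masses are not known exactly. Their poses are not given: they have to be found in the camera images.
- pin_a: locking pin, 84 mm long, 95 to 150 g. Red knob, 34 mm across, 42 mm tall; under it a dark collar 8 mm thick, then a bright round shank 34 mm long, its end bevelled 1.25 mm. Origin: on the axis in the knob, the place to grip, 18 mm below the knob's top, 24 mm above its underside, 32 mm above the collar's underside, 66 mm above the foot; z up along the pin. The pin to size is the one standing in leg_hole
- pin_b: look-alike of pin_a: same knob, lengths and origin; only the shank's thickness differs, and it is not told: it fits one of the gauge's four holes. On every pin the collar is 4 mm wider than the shank, so in its own hole (1 mm play over the diameter) the collar comes to rest on the plate; in a larger hole the collar sinks in too, 8 mm deeper, until the knob rests on the plate
- pin_c: look-alike of pin_a and pin_b. Any of the three may be the one in the leg; the other two, in the rack, are spares to leave alone. A pin stands in leg or rack with shank and collar out of sight, loose in a wide hole, its knob resting on the rim: it lifts straight out freely
- pin_a_foot (a point): centre of the flat end (foot) of pin_a's shank, 66 mm below that pin's origin
- pin_b_foot (a point): centre of the flat end (foot) of pin_b's shank, 66 mm below that pin's origin
- pin_c_foot (a point): centre of the flat end (foot) of pin_c's shank, 66 mm below that pin's origin
- leg_hole (a point): mouth of the 28 mm cross hole in the black table leg (square steel tube 45 x 45 mm, 300 mm long, lying flat, clamped fast): centre of the hole on the leg's top face, 45 mm above the table; x runs along the leg. A thicker sleeve, 53 mm wide and 50 mm high, covers the leg's end from 100 mm off the hole
- gauge: hole gauge, fast on the table: plate 50 x 200 mm, 12 mm thick, on end feet, top face 50 mm above the table, open beneath. Holes in a row, 44 mm apart, for shanks of 5, 10, 16 and 22 mm. A pin cannot enter a hole smaller than its own. It stands on rubber pads that give 1 mm for each 15 N. Origin on the table under the plate's centre, y along the row to the small end
- hole_5 (a point): mouth of the gauge's 5 mm hole: centre of the hole at the plate's top face, z up; straight round hole of 6 mm true bore. Axes as the gauge
- hole_10 (a point): mouth of the gauge's 10 mm hole: centre of the hole at the plate's top face, z up; straight round hole of 11 mm true bore. Axes as the gauge
- hole_16 (a point): mouth of the gauge's 16 mm hole: centre of the hole at the plate's top face, z up; straight round hole of 17 mm true bore. Axes as the gauge
- hole_22 (a point): mouth of the gauge's 22 mm hole: centre of the hole at the plate's top face, z up; straight round hole of 23 mm true bore. Axes as the gauge
- rack: plywood rack of the spare pins, 60 x 140 x 45 mm, fast on the table, two holes 70 mm apart along its y; origin at the centre of its underside; a bystander
- cup: glass tumbler, 72 mm across, 85 mm tall, standing; origin at the centre of its underside; a bystander
- screwdriver: black-handled screwdriver 200 mm long, lying on the table along its x; a bystander
There are look-alikes about, which are no part of the job. What is shaped like the pin_c but turquoise or yellow is not meant.

How it is judged:
By the outcome, as a careful person would: the job done as asked, in the order asked, and still so for the second after the job is handed in, with the robot touching nothing.
It also fails if it takes over 70 s, if anything falls off the work surface, if the arm or the gripper's body presses on something with over 40 N, if the wrist force passes 120 N, or if a joint passes its speed limit or range.

## Robot

A 6-joint arm with a two-finger parallel gripper is mounted at the origin on the work surface. World frame = base frame: x ahead of the robot, y to its left, z up, the work surface at z = 0. Lengths are in mm, angles in rad, forces in N, time in s.
With the tool pointing down it reaches from about 275 to 750 mm from the base axis. Payload 10.2 kg.
Tool frame: the origin (TCP) lies at the very end of the fingers, on their centre line; the grasp point (between the pads) lies 19 mm behind it (ctrl.hold_point_z is the distance from the TCP to the grasp point, in mm); z points along the fingers, y is the direction in which the jaws open and shut (so a half turn about z gives the same grasp; the last joint's range is limited). The gripper opens to 85 mm and grips with 20 to 120 N. Pads are 22 mm wide; open, the fingers measure 114 mm over their backs; the gripper's body (76 mm by 85 mm) begins 54 mm behind the grasp point. The pads swing forward as they close: fully open they stand 13 mm farther back than shut.
Start: joints at [-1.436, 0.313, 1.498, -0, 1.331, -0.223], TCP at [183.85, -491.762, 193.794] pointing down, gripper open.
Joint ranges: [-2.94, 2.94], [-0.97, 2.17], [0.19, 2.56], [-1.23, 4.37], [0.02, 3.11], [-2.88, 2.88]. Speed limits (rad/s): [2.39, 2.39, 3.01, 3.14, 3.14, 3.14].

## Interface

Orientations are given as a unit quaternion [w, x, y, z].
In Python, from rig import readout, cams, workorder, spotter, ctrl gives the robot as it stands.
- The arm moves only by the tool step_arm, never from a script. Its argument "plan" is text: rows parted by semicolons, each of 5 numbers parted by spaces: the shift along the tool's x, y, z in cm, then the turn about the tool's z in degrees, then the opening in per cent of the stroke, from 0 (shut) to 100 (fully open). In form: x y z twist gripper; .... A call has 1 to 10 rows; each row is the pose to reach, as a shift and turn from the pose commanded when the call began, along the tool's axes at that moment; what a row does not reach only later rows make up. A row lasts 1/10 s, in which the tool goes at most 50 mm and 8.59 degrees, less where a joint would pass 70% of its speed; a pose out of reach is approached as far as the arm can. A call with a gripper value outside its range is refused whole. The fingers move at their own pace and stop on an object; "grip_force" is the grip in N (left out, the last holds). Time passes only in rows, so rows that repeat a pose let the fingers close. It gives the time, the measured TCP pose, the force and the opening at its end, in the units of the state.
- readout.sense(): the state, without advancing time (a new reading comes with each control period).
- cams.capture(name): name is "side" or "top" or "wrist"; returns (picture, depth): 384x512x3 uint8, red, green, blue; 384x512 float32, mm along the optical axis (not along the pixel's ray), 0 where there is no reading.
- cams.camera_info(name): a dict with "vfov" (degrees; the focal length in pixels is half the picture's height over the tangent of half this angle, whatever the lens; pixels are square), "cx", "cy" (the principal point, pixels), "rvec" (rotation vector, rad) and "tvec" (3), from world to camera coordinates, as OpenCV has them. Camera axes: x right, y down, z forward; pixel columns grow to the right and rows downward; lengths in mm; the calibration is good to about 2 mm. The wrist camera is an equidistant fisheye: a pixel r from the principal point sees the ray r / f radians off the axis. A picture is of the moment at which its call begins: read the wrist's pose just before it. camera_info takes no time and is no camera call; for the wrist camera it gives the pose at the moment of the call.
- workorder.finish_job(): hands the job in, once; it reports no verdict.
Trained networks look in the newest picture that a camera, given by its name, has taken for a name from the list of things; names that differ only in an ending like _2 or _b are one class to them, and where a whole thing is asked for, a point or a joint stands for the part that bears it (a point fixed in the world has none). Each returns a list of dicts, best first, with "conf" (0 to 1); they miss things now and then, are a little off and sometimes report something else, mostly with a low value. They report only what shows in the picture. A call takes as long as a camera call. They do not tell look-alikes from the thing itself.
- spotter.regions_of(camera, target): "pixels" (384x512 bool, what is visible of it) and "extent" ([centre column, centre row, width, height] in pixels, round what is visible of it).
The state is a dict: "time_s": time; "joints": joint angles; "dq": joint speeds; "tau": joint torques, N m; "eef_pos": TCP position; "ee_rot": TCP orientation; "force": force on the tool from outside, world axes, zero at the start; "wrist_torque": the same for the moment, N m; "grip_width": opening from 0.0 (shut) to 1.0 (fully open).
Only numpy, scipy, OpenCV 4.12 (cv2) and the standard library are available. Lean on these libraries where they do the work, as an engineer would, in place of code of your own. Each camera call takes 0.05 s, during which the arm holds its last target. There are 200 camera calls.

## Working session

There is one attempt and no reset: what is moved stays moved. The work goes in short steps, Python scripts to look and compute and a tool call to move; the robot and the scene stay as the last step left them, time stands still between calls to the robot, and variables do not carry over. Pictures are saved under pics/ and viewed, about 8 in all and at most 12, crops included, and the job is handed in when it is done.

Besides the shell and the picture viewer there is one more tool, called after ">>>" as a command line: name --argument value ..., lists and objects as JSON in quotes. step_arm: Moves the arm, as the interface text tells. Its arguments: {"type":"object","properties":{"plan":{"type":"string"},"grip_force":{"type":"number"}},"required":["plan"]}

```bash
mkdir -p pics; ls; cat > h.py <<'E'
import numpy as np, cv2
from rig import readout, cams, workorder, spotter, ctrl
def cap(n):
    ci=cams.camera_info(n); p,d=cams.capture(n); return p,d,ci
def rays(ci,uv,name):
    uv=np.atleast_2d(np.array(uv,float)); f=192/np.tan(np.radians(ci['vfov'])/2)
    a=(uv-[ci['cx'],ci['cy']])/f
    if name=='wrist':
        r=np.linalg.norm(a,axis=1,keepdims=True)+1e-12
        return np.hstack([a/r*np.sin(r),np.cos(r)])
    return np.hstack([a,np.ones((len(a),1))])
def world(ci,uv,name,depth=None,z=None):
    r=rays(ci,uv,name); R=cv2.Rodrigues(np.array(ci['rvec'],float))[0]; t=np.array(ci['tvec'],float).ravel()
    c=-R.T@t
    if depth is not None:
        return (r/r[:,2:]*np.reshape(depth,(-1,1)))@R+c
    w=r@R
    return c+w*((z-c[2])/w[:,2:])
def project(ci,P,name):
    R=cv2.Rodrigues(np.array(ci['rvec'],float))[0]; t=np.array(ci['tvec'],float).ravel()
    q=np.atleast_2d(P)@R.T+t; f=192/np.tan(np.radians(ci['vfov'])/2)
    if name=='wrist':
        n=np.linalg.norm(q[:,:2],axis=1,keepdims=True)+1e-12
        a=q[:,:2]/n*np.arctan2(n,q[:,2:])
    else: a=q[:,:2]/q[:,2:]
    return a*f+[ci['cx'],ci['cy']]
def save(n,p): cv2.imwrite('pics/'+n+'.png',cv2.cvtColor(p,cv2.COLOR_RGB2BGR))
E
python3 - <<'E'
from h import *
im=[]
for n in('top','side'):
    p,d,ci=cap(n); im.append(p); print(n,ci)
    for t in ('pin_a','gauge','rack','cup','screwdriver','leg_hole','hole_5','hole_22'):
        for r in spotter.regions_of(n,t):
            m=r['pixels']&(d>0)
            if m.sum()<5: continue
            v,u=np.nonzero(m); w=world(ci,np.c_[u,v],n,depth=d[m])
            zt=np.percentile(w[:,2],95); top=w[w[:,2]>zt-6]
            print(n,t,round(r['conf'],2),np.round(r['extent']),'med',np.round(np.median(w,0)),'ztop',round(zt),'topmid',np.round((top.min(0)+top.max(0))/2,1))
big=np.vstack(im); save('a',cv2.resize(big,(800,1200))[:600]); save('b',cv2.resize(big,(800,1200))[600:])
print(readout.sense())
E
```

```text
pics
top {'vfov': 44.64424068940289, 'cx': 249.80143091642324, 'cy': 191.79087298951748, 'rvec': array([ 2.16172304, -2.1976449 ,  0.10725133]), 'tvec': array([  -8.07498782,  618.0535748 , 1380.51697739])}
top pin_a 0.62 [328. 215.  14.  14.] med [ 544. -237.   88.] ztop 92 topmid [ 543.4 -239.3   90.9]
top pin_a 0.62 [362. 207.  14.  15.] med [ 572. -331.   84.] ztop 89 topmid [ 572.1 -334.    88.4]
top pin_a 0.56 [359. 229.  12.   9.] med [ 497. -332.   85.] ztop 90 topmid [ 495.9 -334.5   88.7]
top gauge 0.68 [212. 235.  71.  36.] med [488. 106.  51.] ztop 56 topmid [490.3  99.3  56.3]
top gauge 0.51 [212. 235.  68.  32.] med [489. 101.  51.] ztop 56 topmid [489.   97.9  56.3]
top rack 0.85 [207. 146.  48.  25.] med [745. 108.  45.] ztop 51 topmid [756.  109.2  49.2]
top cup 0.86 [116. 235.  30.  26.] med [501. 396.  41.] ztop 87 topmid [499.5 381.3  87.6]
top cup 0.26 [216. 146.  14.  12.] med [750.  75.  87.] ztop 92 topmid [753.5  75.3  89.7]
top screwdriver 0.8 [390. 233.  17.  49.] med [ 469. -435.   25.] ztop 31 topmid [ 469.4 -436.9   29.3]
top leg_hole 0.89 [326. 217.  37
[... 1624 characters left out ...]

{'time_s': 0.9, 'joints': array([-1.43640864e+00,  3.12925237e-01,  1.49770460e+00,  4.63607701e-06,
        1.33100424e+00, -2.23391134e-01]), 'dq': array([ 2.98302475e-04,  4.69443766e-05, -1.53363390e-03, -1.53958564e-03,
       -7.91171395e-04,  3.26794216e-04]), 'tau': array([-5.29862507e-05, -4.12160683e+01, -2.59902102e+01, -6.99839870e-05,
        4.71145959e-04, -2.30255580e-05]), 'eef_pos': array([ 183.84673459, -491.76018615,  193.77952193]), 'ee_rot': array([-2.05918214e-05,  9.84042012e-01,  1.77936275e-01,  3.17091037e-06]), 'force': array([-0.30661638,  0.20064793,  0.4691995 ]), 'wrist_torque': array([ 0.00285476, -0.03150509,  0.06863789]), 'grip_width': 0.9993789127187626}
```

View pics/a.png

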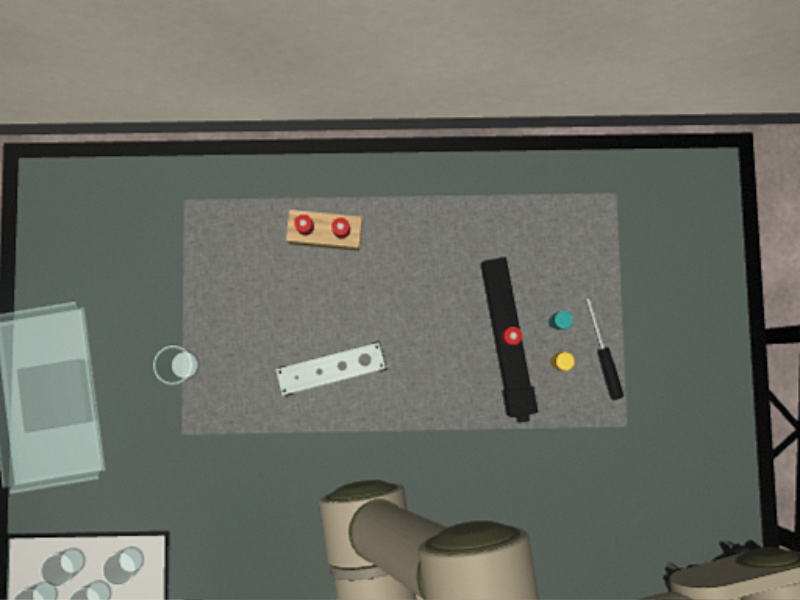

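View pics/b.png

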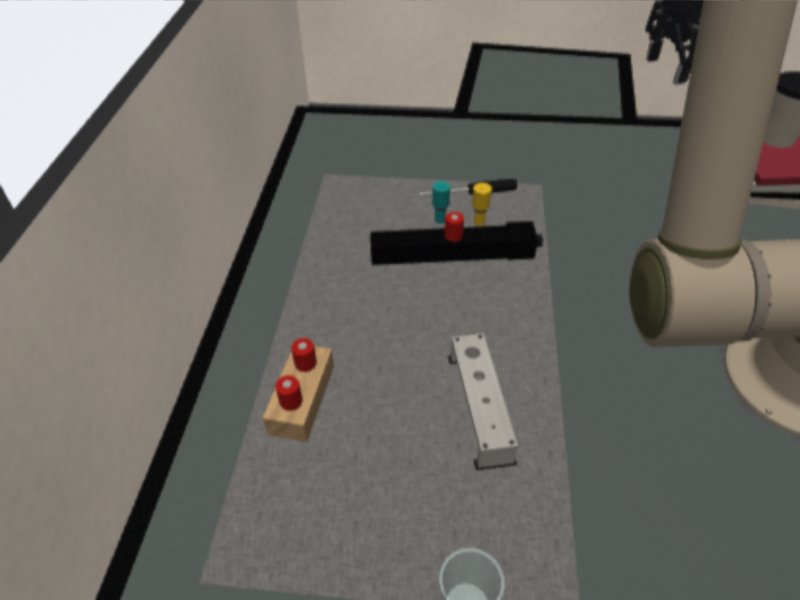

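Candidates in a.png: red knob in the leg (513,336); reds in the rack (303,224) and (340,227); turquoise (563,320); yellow (565,361). The one in the leg is the target. The gauge's small hole is at left (297,377), the large one at (365,359). I'll move above the leg pin and check it up close.

>>> step_arm --plan "42.6 -11.1 0 0 100;42.6 -11.1 0 0 100;42.6 -11.1 0 0 100;42.6 -11.1 0 0 100;42.6 -11.1 0 0 100;42.6 -11.1 0 0 100;42.6 -11.1 0 0 100;42.6 -11.1 0 0 100;42.6 -11.1 0 0 100;42.6 -11.1 0 0 100"

```text
time_s: 1.9
eef_pos: [546.8, -235.4, 193.3]
ee_rot: [-0.0, 0.984, 0.18, 0.0]
force: [-0.6, -0.4, -0.6]
grip_width: 1.003
```

```bash
cat >> h.py <<'E'
from scipy.spatial.transform import Rotation as Ro
def delta(P):
    s=readout.sense(); q=s['ee_rot']; R=Ro.from_quat([q[1],q[2],q[3],q[0]]).as_matrix()
    print('t',round(s['time_s'],2),'tcp',np.round(s['eef_pos'],1),'F',np.round(s['force'],1),'g',round(s['grip_width'],3),'tiltz',np.round(R[:,2],4),'x',np.round(R[:,0],3))
    if P is not None: print('delta cm',np.round(R.T@(np.array(P)-s['eef_pos'])/10,2))
def blobs(p,d,ci,n,t='pin_a'):
    for r in spotter.regions_of(n,t):
        m=r['pixels']&(d>0)
        if m.sum()<5: continue
        v,u=np.nonzero(m); w=world(ci,np.c_[u,v],n,depth=d[m]); zt=np.percentile(w[:,2],95); top=w[w[:,2]>zt-6]
        print(n,t,round(r['conf'],2),np.round(r['extent']),'ztop',round(zt,1),'topmid',np.round((top.min(0)+top.max(0))/2,1),'size',np.round(np.ptp(top,axis=0),1))
E
python3 - <<'E'
from h import *
delta((544,-239,120))
p,d,ci=cap('wrist'); R=cv2.Rodrigues(ci['rvec'])[0]; print(-R.T@ci['tvec'],R, ci['vfov'],ci['cx'],ci['cy'])
blobs(p,d,ci,'wrist')
save('c',p)
E
```

```text
t 1.9 tcp [ 546.8 -235.4  193.3] F [-0.6 -0.4 -0.6] g 1.003 tiltz [ 4.e-04  8.e-04 -1.e+00] x [0.935 0.355 0.001]
delta cm [-0.39  0.24  7.32]
[ 619.84699743 -206.3724771   374.11087326] [[ 3.54419197e-01 -9.35086611e-01 -2.51579447e-04]
 [-8.89882717e-01 -3.37368503e-01  3.07068792e-01]
 [-2.87220791e-01 -1.08607199e-01 -9.51687288e-01]] 65.70646984690485 256.3634342397669 193.49288103436172
wrist pin_a 0.65 [262. 179.  29.  41.] ztop 88.9 topmid [ 545.8 -238.7   86.5] size [33.2 32.9  6.8]
wrist pin_a 0.63 [348. 184.  38.  40.] ztop 85.8 topmid [ 574.  -333.2   83.5] size [32.4 32.8  7.1]
wrist pin_a 0.57 [320. 236.  32.  46.] ztop 85.7 topmid [ 497.4 -333.5   83.8] size [33.5 33.3  7.2]
```

View pics/c.png

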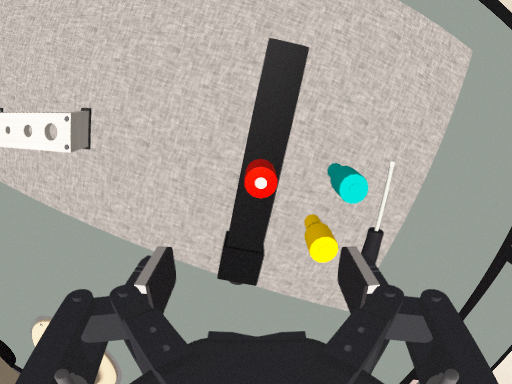

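Confirmed: the red knob in the leg is at (261,182), with turquoise (352,185) and yellow (321,245) beside it. I'll descend partway and settle.

>>> step_arm --plan "0.1 0.05 3 0 100;0.1 0.05 6 0 100;0.1 0.05 8 0 100;0.1 0.05 8 0 100;0.1 0.05 8 0 100"

```text
time_s: 2.5
eef_pos: [544.8, -239.7, 114.8]
ee_rot: [0.0, 0.984, 0.177, 0.0]
force: [0.8, 0.2, 0.9]
grip_width: 1.0
```

```bash
python3 - <<'E'
from h import *
p,d,ci=cap('wrist')
blobs(p,d,ci,'wrist')
delta((545,-238.8,51))
E
```

```text
wrist pin_a 0.94 [370. 202.  54.  58.] ztop 85.8 topmid [ 574.1 -333.5   83.6] size [32.4 34.2  7.6]
wrist pin_a 0.89 [257. 201.  39.  56.] ztop 88.7 topmid [ 546.1 -238.6   86.3] size [33.3 32.9  7. ]
wrist pin_a 0.73 [327. 268.  31.  64.] ztop 85.4 topmid [ 514.8 -313.1  130.5] size [ 67.8  61.7 102.1]
t 2.6 tcp [ 545.4 -239.6  115.5] F [-0.4 -0.2 -0.1] g 0.999 tiltz [ 0.0021 -0.0016 -1.    ] x [0.937 0.35  0.001]
delta cm [-0.02 -0.11  6.45]
```

>>> step_arm --plan "0.05 -0.1 3 0 100;0.05 -0.1 5.5 0 100;0.05 -0.1 6.3 0 100;0.05 -0.1 6.3 0 100;0.05 -0.1 6.3 0 0;0.05 -0.1 6.3 0 0;0.05 -0.1 6.3 0 0;0.05 -0.1 6.3 0 0;0.05 -0.1 6.3 0 0;0.05 -0.1 6.3 0 0" --grip_force 40

```text
time_s: 3.6
eef_pos: [545.3, -237.6, 50.9]
ee_rot: [0.0, 0.984, 0.178, 0.0]
force: [0.0, 0.5, 0.2]
grip_width: 0.006
```

```bash
python3 - <<'E'
from h import *
p,d,ci=cap('wrist'); print(readout.sense()['grip_width'])
delta(None); blobs(p,d,ci,'wrist')
p2,_,c2=cap('side'); u=project(c2,(545,-239,70),'side')[0].astype(int)
a=p2[max(0,u[1]-50):u[1]+50,u[0]-60:u[0]+60]
save('d',np.vstack([cv2.resize(p,(400,300)),cv2.resize(a,(400,300))]))
E
```

```text
7.100251654919847e-05
t 3.65 tcp [ 545.3 -237.6   50.9] F [ 0.5 -0.3 -0.3] g 0.0 tiltz [ 1.e-04 -1.e-04 -1.e+00] x [0.937 0.35  0.   ]
wrist pin_a 0.83 [402. 234.  73.  77.] ztop 85.6 topmid [ 574.2 -332.9   83.1] size [32.4 33.2  7.1]
wrist pin_a 0.82 [260. 229.  53.  57.] ztop 88.3 topmid [ 552.6 -237.9   87.7] size [19.6 32.1 10.9]
wrist pin_a 0.58 [342. 298.  36.  61.] ztop 81.9 topmid [ 534.8 -293.6  110.6] size [68.6 56.  68.9]
```

View pics/d.png

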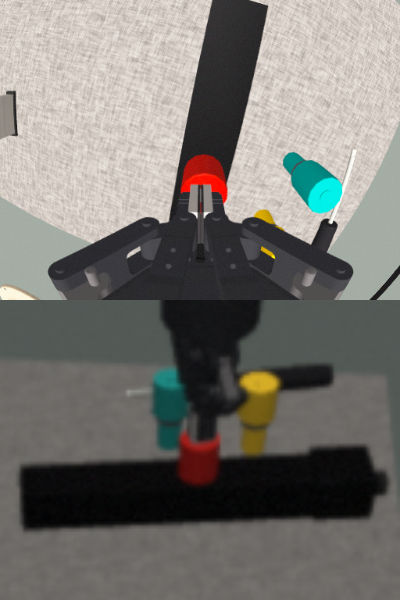

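```bash
python3 - <<'E'
from h import *
p,d,ci=cap('wrist'); delta(None)
# column profile through middle of fingers
for u in (250,262,270):
    for v in range(205,330,8):
        if d[v,u]>0: print(u,v,p[v,u],np.round(world(ci,[u,v],'wrist',depth=d[v,u])[0],1))
p,d,ci=cap('side')
c=project(ci,(545,-239,87),'side')[0]; print(c)
for u in (int(c[0])-3,int(c[0]),int(c[0])+3):
    for v in range(int(c[1])-16,int(c[1])+16,3):
        print(u,v,p[v,u],np.round(world(ci,[u,v],'side',depth=d[v,u])[0],1))
E
```

```text
t 3.8 tcp [ 545.2 -237.6   50.8] F [ 0.3  1.2 -0.4] g -0.001 tiltz [-1.e-04  1.e-04 -1.e+00] x [ 0.937  0.35  -0.   ]
250 205 [172  23  13] [ 557.9 -227.3   59. ]
250 213 [172  18  11] [ 558.3 -227.5   73.3]
250 221 [177  22  18] [ 558.  -227.8   84. ]
250 229 [255   9   0] [ 554.8 -229.    87. ]
250 237 [142 135 134] [ 553.3 -229.7   93.4]
250 245 [148 143 137] [ 553.7 -229.7  102.9]
250 253 [146 141 136] [ 554.3 -229.7  111.9]
250 261 [147 141 137] [ 553.8 -230.   118.1]
250 269 [150 141 137] [ 554.5 -229.9  125.8]
250 277 [46 43 48] [ 554.8 -229.9  132.2]
250 285 [43 45 47] [ 555. -230.  138.]
250 293 [42 42 42] [ 551.9 -231.1  138.8]
250 301 [56 56 61] [ 545.9 -233.2  135.9]
250 309 [55 57 59] [ 542.  -234.6  136. ]
250 317 [58 56 59] [ 537.6 -236.2  135.9]
250 325 [43 46 46] [ 536.6 -236.6  139.7]
262 205 [165  20  18] [ 561.7 -233.7   62.7]
262 213 [161  12   5] [ 561.5 -233.5   75.6]
262 221 [214  33  21] [ 560.9 -233.6   85.6]
262 229 [254  10   0] [ 557.4 -234.9   87.7]
262 237 [142 136 134] [ 556.  -235.3   94.4]
262 245 [148 141 136] [ 555.7 -235.3  102.7]
262 253 [147 141
[... 1840 characters left out ...]
46.4 -227.8  102. ]
291 140 [104  45  44] [ 545.8 -233.5   87. ]
291 143 [123  21  18] [ 545.3 -223.1   85. ]
291 146 [91 13  6] [ 544.8 -226.7   71.3]
291 149 [92 17 14] [ 544.3 -221.7   64.8]
291 152 [90 15 13] [ 543.7 -223.6   52.3]
294 122 [37 38 39] [ 541.  -227.7  152.3]
294 125 [19 19 21] [ 540.8 -191.1  170.1]
294 128 [19 19 19] [ 540.3 -187.9  163. ]
294 131 [16 18 18] [ 539.6 -210.4  136.2]
294 134 [22 21 23] [ 538.8 -228.5  112.1]
294 137 [23 23 27] [ 538.3 -228.6  101.8]
294 140 [135  36  33] [ 537.6 -235.1   86.2]
294 143 [97 15 14] [ 537.1 -230.1   79.8]
294 146 [86 12 10] [ 536.6 -225.8   72.7]
294 149 [84 10  8] [ 535.9 -230.1   58.3]
294 152 [80 16 13] [ 535.3 -229.8   47.6]
```

The fingers shut on top of the knob: the depth shows the tips just above z≈88 although the reported TCP is z≈51. So the real fingertip sits about 40 mm behind the reported TCP. I'll check before going on.

>>> step_arm --plan "0 0 -4 0 0;0 0 -7 0 0;0 0 -7 0 0;0 0 -7 0 0"

```text
time_s: 4.25
eef_pos: [545.3, -237.6, 120.9]
ee_rot: [0.0, 0.984, 0.178, 0.0]
force: [0.1, -0.1, 0.4]
grip_width: -0.004
```

```bash
python3 - <<'E'
from h import *
print({k:getattr(ctrl,k) for k in dir(ctrl) if not k.startswith('__')})
p,d,ci=cap('wrist'); s=readout.sense(); delta(None); blobs(p,d,ci,'wrist')
v,u=np.nonzero(d>0); w=world(ci,np.c_[u,v],'wrist',depth=d[v,u])
q=s['ee_rot']; R=Ro.from_quat([q[1],q[2],q[3],q[0]]).as_matrix(); t=(w-s['eef_pos'])@R
m=(np.abs(t[:,0])<25)&(np.abs(t[:,1])<30)&(w[:,2]>100)
t=t[m]
print('lowest tool z of the fingers',np.round(np.sort(t[:,2])[-15:],1)); 
k=t[t[:,2]>t[:,2].max()-8]; print('tip span',k.min(0),k.max(0))
f=t[:,2]>t[:,2].max()-60
for z in range(-100,0,5):
    b=t[(t[:,2]>=z)&(t[:,2]<z+5)]
    if len(b): print(z,len(b),np.round(b[:,:2].min(0),1),np.round(b[:,:2].max(0),1))
E
```

```text
{'PlanningError': <class 'rig.PlanningError'>, 'hold_point_z': 18.700000000000003}
t 4.3 tcp [ 544.9 -237.4  120. ] F [-0.  -0.3 -0.2] g 0.001 tiltz [-1.e-03  7.e-04 -1.e+00] x [ 0.937  0.35  -0.001]
wrist pin_a 0.92 [262. 200.  38.  54.] ztop 88.8 topmid [ 546.  -238.8   86.5] size [33.5 33.4  7.4]
wrist pin_a 0.79 [368. 202.  54.  52.] ztop 85.7 topmid [ 574.3 -333.3   83.4] size [32.4 33.8  7.2]
wrist pin_a 0.72 [336. 261.  43.  56.] ztop 85.3 topmid [ 532.4 -304.5  146.3] size [ 72.8  93.3 133.8]
lowest tool z of the fingers [-44.2 -44.2 -44.2 -44.2 -44.1 -44.1 -43.9 -43.6 -43.6 -43.6 -43.4 -43.2
 -43.2 -43.2 -43.2]
tip span [  6.40574686 -14.34969402 -51.14342396] [ 11.54166848  11.92844896 -43.16479095]
-100 1961 [-10. -30.] [13.4 30. ]
-95 1560 [-11.7 -30. ] [14.5 30. ]
-90 1244 [-13.1 -29.7] [14.4 30. ]
-85 577 [ -7.  -29.2] [14.3 27.7]
-80 542 [-11.  -17.5] [12.8 15.1]
-75 199 [  6.2 -14.5] [12.  12.5]
-70 344 [  5.9 -14.6] [11.8 12.7]
-65 295 [  6.1 -14.8] [11.9 12.6]
-60 300 [  6.  -14.7] [11.8 12.2]
-55 253 [  5.9 -14.6] [12.  12.2]
-50 207 [  6.4 -14.3] [11.5 11.9]
-45 34 [  6.4 -11.6] [11.3  5.5]
```

The shut fingertips lie 43.5 mm short of the reported TCP, so my grasp height needs shifting by that much. I'll open, go down again and grip.

>>> step_arm --plan "0.05 0.15 0 0 100;0.05 0.15 0 0 100;0.05 0.15 0 0 100;0.05 0.15 0 0 100;0.05 0.15 3 0 100;0.05 0.15 6 0 100;0.05 0.15 9 0 100;0.05 0.15 11 0 100;0.05 0.15 11.2 0 100;0.05 0.15 11.2 0 100"

```text
time_s: 5.35
eef_pos: [546.4, -238.9, 9.2]
ee_rot: [0.0, 0.984, 0.178, 0.0]
force: [-0.8, -0.5, 0.8]
grip_width: 0.997
```

>>> step_arm --plan "0 0 0 0 0;0 0 0 0 0;0 0 0 0 0;0 0 0 0 0;0 0 0 0 0;0 0 0 0 0" --grip_force 40

```text
time_s: 5.95
eef_pos: [546.6, -239.1, 9.6]
ee_rot: [0.001, 0.984, 0.178, 0.0]
force: [-0.9, 0.2, 6.3]
grip_width: 0.389
```

```bash
python3 - <<'E'
from h import *
p,d,ci=cap('wrist');delta(None); blobs(p,d,ci,'wrist')
p2,_,c2=cap('side'); u=project(c2,(545,-239,70),'side')[0].astype(int)
a=p2[max(0,u[1]-50):u[1]+50,u[0]-60:u[0]+60]
save('e',np.vstack([cv2.resize(p,(400,300)),cv2.resize(a,(400,300))]))
E
```

```text
t 6.0 tcp [ 546.6 -239.2    9.6] F [ 0.3 -0.1  7. ] g 0.389 tiltz [ 1.2e-03 -9.0e-04 -1.0e+00] x [0.937 0.35  0.001]
wrist pin_a 0.97 [361. 355.  50.  59.] ztop 85.4 topmid [ 532.1 -301.7  111.9] size [69.4 85.9 65. ]
wrist pin_a 0.93 [256. 275.  72. 101.] ztop 88.6 topmid [ 546.  -238.5   86.5] size [33.8 34.7  7.9]
wrist pin_a 0.59 [425. 262.  90. 102.] ztop 85.4 topmid [ 574.  -332.3   83.1] size [32.9 34.1  7.4]
wrist pin_a 0.58 [288. 170. 144. 335.] ztop 46.8 topmid [ 583.9 -233.7   82.6] size [210.8  73.6  79.4]
```

View pics/e.png

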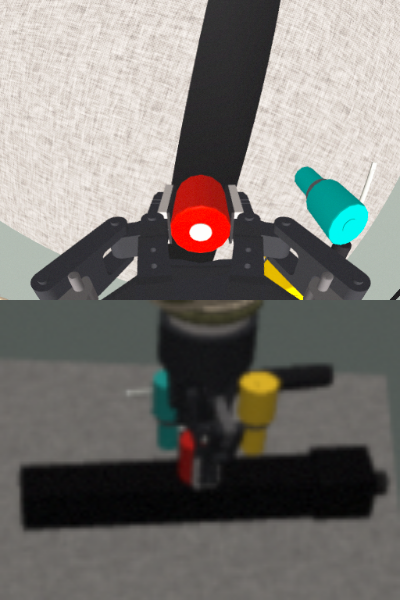

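Gripped at width 0.389 (33 mm): the knob sits between the pads, at (200,215) in the upper half. Lifting.

>>> step_arm --plan "0 0 -1 0 0;0 0 -3 0 0;0 0 -5 0 0;0 0 -7.5 0 0;0 0 -10 0 0;0 0 -12 0 0;0 0 -12 0 0;0 0 -12 0 0" --grip_force 60

```text
time_s: 6.9
eef_pos: [545.8, -238.6, 128.0]
ee_rot: [-0.0, 0.984, 0.178, -0.0]
force: [-0.8, -0.3, -1.7]
grip_width: 0.384
```

```bash
python3 - <<'E'
from h import *
delta(None); p,d,ci=cap('wrist'); blobs(p,d,ci,'wrist')
s=readout.sense(); e=s['eef_pos']
p2,d2,c2=cap('side'); P=e+[0,0,40]; u=project(c2,P,'side')[0].astype(int); print(u)
a=p2[max(0,u[1]-50):u[1]+50,u[0]-60:u[0]+60]
save('f',np.vstack([cv2.resize(p,(400,300)),cv2.resize(a,(400,300),interpolation=cv2.INTER_CUBIC)]))
# gauge holes from top and side: dark blobs on plate
for n in('top','side'):
    p,d,ci=cap(n)
    rs=spotter.regions_of(n,'gauge')+spotter.regions_of(n,'hole_5'); r=rs[-1]
    print(n,r['conf'],r['extent'])
    cx,cy,w,h=r['extent']
    x0,x1,y0,y1=[int(k) for k in (cx-w/2-6,cx+w/2+6,cy-h/2-6,cy+h/2+6)]
    np.savez('g_'+n,p=p,d=d)
    save('g_'+n,cv2.resize(p[y0:y1,x0:x1],None,fx=6,fy=6,interpolation=cv2.INTER_CUBIC)); print(x0,y0)
E
```

```text
t 6.9 tcp [ 545.8 -238.6  128. ] F [-0.8 -0.3 -1.7] g 0.384 tiltz [-9.e-04  7.e-04 -1.e+00] x [ 0.937  0.35  -0.001]
wrist pin_a 0.98 [367. 200.  49.  54.] ztop 85.8 topmid [ 574.2 -333.4   83.5] size [32.8 33.1  7.4]
wrist pin_a 0.63 [256. 266.  76. 120.] ztop 206.8 topmid [ 545.2 -237.5  204.5] size [34.1 34.4  7.3]
wrist pin_a 0.55 [331. 258.  42.  52.] ztop 85.5 topmid [ 531.2 -305.2  145.9] size [ 71.9  88.  132.4]
[292 114]
top 0.9 [210.4, 235.7, 65.3, 34.3]
171 212
side 0.59 [310.5, 255.3, 43.4, 84.3]
282 207
```

View pics/f.png

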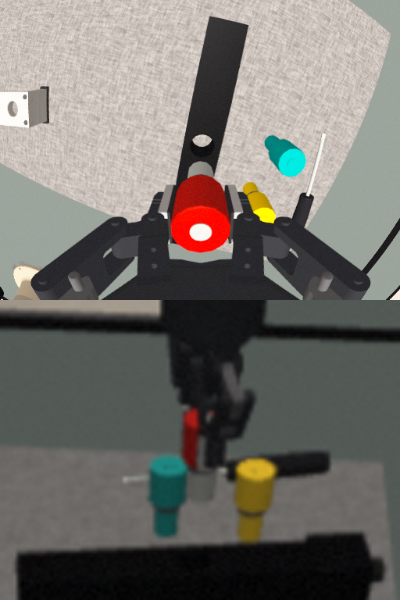

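The pin is out (its foot and bright shank show at (200,485) in the lower half, with the empty leg hole at (202,140)). I'll go beside the gauge to find the holes with the wrist camera.

>>> step_arm --plan "0.3 -3 0 0 0;0.3 -7 0 0 0;0.3 -11 0 0 0;0.3 -15.5 0 0 0;0.3 -20 0 0 0;0.3 -24.5 0 0 0;0.3 -29 0 0 0;0.3 -32 0 0 0;0.3 -33.9 0 0 0;0.3 -33.9 0 0 0"

```text
time_s: 8.35
eef_pos: [429.5, 81.4, 129.0]
ee_rot: [-0.0, 0.984, 0.179, 0.0]
force: [0.6, -0.6, -1.7]
grip_width: 0.386
```

>>> step_arm --plan "0 0 0 0 0;0 0 0 0 0"

```text
time_s: 8.55
eef_pos: [430.7, 79.0, 128.8]
ee_rot: [0.0, 0.984, 0.177, 0.0]
force: [0.3, 0.9, -0.7]
grip_width: 0.39
```

```bash
python3 - <<'E'
from h import *
delta(None); p,d,ci=cap('wrist'); blobs(p,d,ci,'wrist'); np.savez('g_w',p=p,d=d,rvec=ci['rvec'],tvec=ci['tvec'])
s=readout.sense()
# rectify plate plane z=50 to metric bird view, 0.25 mm/px, x 380..600,y -20..230
X,Y=np.meshgrid(np.arange(-10,220,.25),np.arange(400,570,.25))  # cols = y, rows = x
P=np.c_[Y.ravel(),X.ravel(),np.full(X.size,50.)]
uv=project(ci,P,'wrist').astype(np.float32)
b=cv2.remap(p,uv[:,0].reshape(X.shape),uv[:,1].reshape(X.shape),cv2.INTER_CUBIC)
np.save('bird',b); save('h',np.vstack([cv2.resize(p,(600,450))[:250],cv2.resize(b,(600,int(600*b.shape[0]/b.shape[1])))[:345]]))
E
```

```text
t 8.55 tcp [430.7  79.  128.8] F [ 0.3  0.9 -0.7] g 0.39 tiltz [ 2.e-04 -2.e-04 -1.e+00] x [0.937 0.349 0.   ]
wrist pin_a 0.94 [256. 267.  75. 121.] ztop 207.7 topmid [429.8  80.  205.6] size [34.2 34.6  7.8]
```

View pics/h.png

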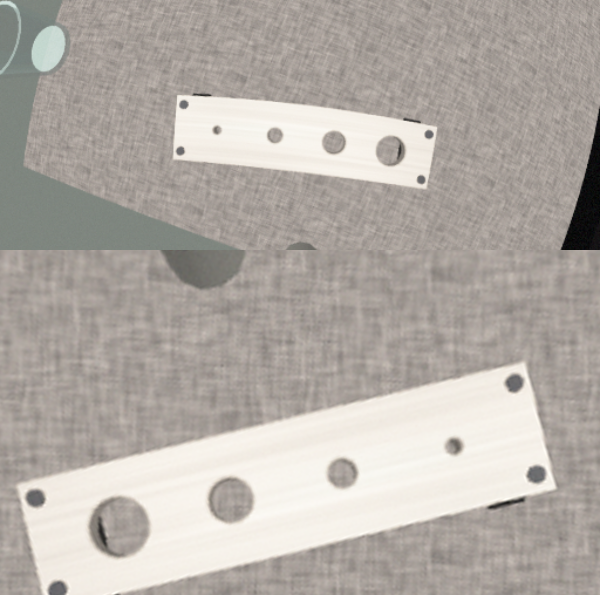

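The plate and its four holes are clear: small (454,446), then (342,473), (231,500) and large (120,526) in the rectified lower view. Next I'll fit the hole centres and the pin's shank.

```bash
cat > fit.py <<'E'
from h import *
from scipy.optimize import least_squares
def shank(p,d,ci,e):
    v,u=np.nonzero(d>0); w=world(ci,np.c_[u,v],'wrist',depth=d[v,u])-e
    c=p[v,u].astype(int); near=np.hypot(w[:,0],w[:,1])<25
    zs=[]
    for lo,hi in((-12,-8),(-8,-4),(-4,0),(0,4),(4,8),(8,12),(12,16),(16,20),(20,24),(24,28),(28,32),(32,40),(40,50),(50,60)):
        m=near&(w[:,2]>lo)&(w[:,2]<hi)&(np.abs(w[:,1]-.35/.937*w[:,0])<22)
        if m.sum()<6: continue
        q=w[m]; 
        f=least_squares(lambda a:np.hypot(q[:,0]-a[0],q[:,1]-a[1])-a[2],[0,0,10],loss='soft_l1')
        print(lo,hi,m.sum(),'c',np.round(f.x,1),'rms',round(float(np.std(f.fun)),2),c[m].mean(0).round())
E
python3 - <<'E'
from fit import *
g=np.load('g_w.npz'); ci=cams.camera_info('wrist'); b=np.load('bird.npy'); e=readout.sense()['eef_pos']
g8=cv2.cvtColor(b,cv2.COLOR_RGB2GRAY); m=(g8>215).astype(np.uint8)
n,l,st,ce=cv2.connectedComponentsWithStats(m); k=1+np.argmax(st[1:,4]); m=(l==k).astype(np.uint8)
cs,hi=cv2.findContours(m,cv2.RETR_CCOMP,cv2.CHAIN_APPROX_NONE)
W=lambda c:np.array([400+.25*c[1],-10+.25*c[0]])
for c,h in zip(cs,hi[0]):
    a=cv2.contourArea(c)*.0625
    if a<15: continue
    if h[3]<0: r=cv2.minAreaRect(c); print('plate',W(r[0]),np.array(r[1])*.25,r[2])
    else: (x,y),r=cv2.minEnclosingCircle(c); print('hole',W((x,y)).round(1),'d',round(r*.5,1))
shank(g['p'],g['d'],ci,e)
E
```

```text
plate [490.67521667  99.59129333] [ 50.32067108 200.65740967] 76.43894958496094
hole [530.4  12. ] d 8.8
hole [506.3  35.5] d 25.0
hole [495.2   3.4] d 9.0
hole [495.8  78.3] d 18.9
hole [486.  195.5] d 8.6
hole [485.6 121.2] d 12.8
hole [475.1 164. ] d 8.0
hole [450.9 187.1] d 8.9
-8 -4 13 c [-1.4  0.9 10.7] rms 0.12 [138. 134. 128.]
-4 0 64 c [-1.4  0.8 10.9] rms 0.21 [120. 118. 112.]
0 4 70 c [-1.2  0.9 10.7] rms 0.24 [118. 117. 111.]
4 8 75 c [-1.3  0.8 10.7] rms 0.23 [117. 115. 110.]
8 12 77 c [-1.4  0.8 10.8] rms 0.22 [117. 115. 110.]
12 16 79 c [-1.1  0.9 10.6] rms 0.25 [116. 113. 108.]
16 20 75 c [-1.1  0.9 10.6] rms 0.24 [116. 113. 107.]
20 24 41 c [-1.2  0.9 10.8] rms 0.22 [111. 107. 102.]
28 32 10 c [-0.3  1.3 11.9] rms 0.2 [87. 55. 54.]
32 40 83 c [-1.5  0.8 16.9] rms 0.25 [125.  30.  25.]
40 50 653 c [-4.8 -0.8 20.3] rms 1.78 [112.  27.  23.]
50 60 802 c [-9.3 -3.1 25.2] rms 1.78 [108.  28.  25.]
```

The pin's shank measures ~21.5 mm, standing straight, with its foot at TCP (−1.3, +0.85, −6.7). I'll still follow the order, beginning at hole_5.

>>> step_arm --plan "3 -3 0 0 0;6 -5 0.5 0 0;7.2 -6.3 2 0 0;7.2 -6.3 4 0 0;7.2 -6.3 5.5 0 0;7.2 -6.3 6.2 0 0;7.2 -6.3 6.6 0 0;7.2 -6.3 6.6 0 0;7.2 -6.3 6.6 0 0;7.2 -6.3 6.6 0 0"

```text
time_s: 9.65
eef_pos: [476.1, 163.9, 63.4]
ee_rot: [0.0, 0.984, 0.178, 0.001]
force: [-0.2, 0.3, -1.1]
grip_width: 0.384
```

```bash
python3 - <<'E'
from fit import *
delta((476.4,163.15,57)); p,d,ci=cap('wrist'); shank(p,d,ci,readout.sense()['eef_pos']); delta((476.4,163.15,57))
E
```

```text
t 9.65 tcp [476.1 163.9  63.4] F [-0.2  0.3 -1.1] g 0.384 tiltz [ 1.3e-03  1.0e-04 -1.0e+00] x [0.937 0.35  0.001]
delta cm [-0.    0.08  0.64]
-12 -8 272 c [ 0.1  0.1 17.6] rms 4.15 [243. 237. 228.]
-8 -4 14 c [-1.3  0.8 10.7] rms 0.19 [170. 164. 156.]
-4 0 63 c [-1.3  0.8 10.8] rms 0.21 [132. 130. 123.]
0 4 70 c [-1.2  0.8 10.8] rms 0.2 [123. 122. 115.]
4 8 73 c [-1.2  0.9 10.7] rms 0.24 [122. 120. 114.]
8 12 75 c [-1.1  0.9 10.7] rms 0.23 [121. 119. 113.]
12 16 81 c [-1.2  0.8 10.7] rms 0.24 [120. 117. 111.]
16 20 76 c [-1.5  0.7 11.1] rms 0.25 [118. 115. 109.]
20 24 43 c [-1.1  0.9 10.7] rms 0.2 [113. 108. 103.]
28 32 11 c [-1.2  0.7 13. ] rms 0.23 [89. 58. 57.]
32 40 87 c [-1.5  0.8 16.9] rms 0.25 [138.  42.  37.]
40 50 632 c [-5.4 -1.1 21. ] rms 1.75 [117.  30.  26.]
50 60 820 c [-9.4 -3.2 25.3] rms 1.79 [111.  30.  26.]
t 9.7 tcp [476.  163.9  63.3] F [ 0.2  0.8 -1.5] g 0.384 tiltz [ 1.e-03  1.e-04 -1.e+00] x [0.937 0.35  0.001]
delta cm [0.01 0.09 0.63]
```

Good alignment for hole_5. Pressing down gently.

>>> step_arm --plan "0 0.05 0.3 0 0;0 0.05 0.5 0 0;0 0.05 0.6 0 0;0 0.05 0.65 0 0;0 0.05 0.7 0 0;0 0.05 0.7 0 0;0 0.05 0.7 0 0"

```text
time_s: 10.4
eef_pos: [475.9, 163.5, 56.2]
ee_rot: [0.0, 0.984, 0.178, 0.0]
force: [-2.0, 0.7, 5.4]
grip_width: 0.386
```

Contact at ~6 N, does not enter. I'll press slightly more to be sure, then hop to hole_10.

>>> step_arm --plan "0 0 0.03 0 0;0 0 0.05 0 0;0 0 0.05 0 0"

```text
time_s: 10.7
eef_pos: [476.0, 163.6, 56.0]
ee_rot: [0.0, 0.984, 0.178, 0.0]
force: [-3.2, -1.0, 8.1]
grip_width: 0.38
```

>>> step_arm --plan "0 0 -0.8 0 0;0 0 -1.5 0 0;-0.2 2 -1.5 0 0;-0.5 4.4 -1.5 0 0;-0.5 4.4 -1.5 0 0;-0.5 4.4 -1.5 0 0;-0.5 4.4 -0.9 0 0;-0.5 4.4 -0.6 0 0;-0.5 4.4 -0.6 0 0;-0.5 4.4 -0.6 0 0"

```text
time_s: 11.7
eef_pos: [486.5, 120.8, 61.2]
ee_rot: [-0.0, 0.984, 0.178, -0.0]
force: [-0.1, 0.1, -1.2]
grip_width: 0.385
```

>>> step_arm --plan "0 0.05 0.3 0 0;0 0.05 0.45 0 0;0 0.05 0.5 0 0;0 0.05 0.55 0 0;0 0.05 0.6 0 0;0 0.05 0.62 0 0;0 0.05 0.62 0 0"

```text
time_s: 12.4
eef_pos: [487.0, 120.1, 55.9]
ee_rot: [0.0, 0.984, 0.178, 0.0]
force: [-3.2, 0.6, 9.0]
grip_width: 0.386
```

>>> step_arm --plan "0 0 -0.8 0 0;0 0 -1.5 0 0;-0.2 2 -1.5 0 0;-0.5 4.4 -1.5 0 0;-0.5 4.4 -1.5 0 0;-0.5 4.4 -1.5 0 0;-0.5 4.4 -0.9 0 0;-0.5 4.4 -0.6 0 0;-0.5 4.4 -0.6 0 0;-0.5 4.4 -0.6 0 0"

```text
time_s: 13.4
eef_pos: [497.4, 77.4, 61.0]
ee_rot: [-0.0, 0.984, 0.178, -0.0]
force: [-0.4, 0.3, -1.5]
grip_width: 0.381
```

hole_10 was refused (9 N at contact height). Next hole_16.

>>> step_arm --plan "0 0 0.3 0 0;0 0 0.45 0 0;0 0 0.5 0 0;0 0 0.55 0 0;0 0 0.6 0 0;0 0 0.62 0 0;0 0 0.62 0 0"

```text
time_s: 14.1
eef_pos: [497.7, 77.2, 55.8]
ee_rot: [0.0, 0.984, 0.178, 0.0]
force: [-3.5, 0.8, 9.9]
grip_width: 0.386
```

>>> step_arm --plan "0 0 -0.8 0 0;0 0 -1.5 0 0;-0.2 2 -1.5 0 0;-0.5 4.4 -1.5 0 0;-0.5 4.4 -1.5 0 0;-0.5 4.4 -1.5 0 0;-0.5 4.4 -0.9 0 0;-0.5 4.4 -0.6 0 0;-0.5 4.4 -0.6 0 0;-0.5 4.4 -0.6 0 0"

```text
time_s: 15.1
eef_pos: [508.1, 34.5, 60.8]
ee_rot: [-0.0, 0.984, 0.178, -0.0]
force: [-0.7, 0.1, -1.5]
grip_width: 0.382
```

```bash
python3 - <<'E'
from fit import *
delta((507.6,34.65,56.5)); p,d,ci=cap('wrist'); shank(p,d,ci,readout.sense()['eef_pos']); delta((507.6,34.65,56.5))
# rectify at z=50 to see rim of hole vs expected
X,Y=np.meshgrid(np.arange(0,200,.25),np.arange(460,560,.25))
uv=project(ci,np.c_[Y.ravel(),X.ravel(),np.full(X.size,50.)],'wrist').astype(np.float32)
b=cv2.remap(p,uv[:,0].reshape(X.shape),uv[:,1].reshape(X.shape),cv2.INTER_CUBIC)
g=cv2.cvtColor(b,cv2.COLOR_RGB2GRAY); m=(g>205).astype(np.uint8)
cs,hi=cv2.findContours(m,cv2.RETR_CCOMP,cv2.CHAIN_APPROX_NONE)
for c,h in zip(cs,hi[0]):
    a=cv2.contourArea(c)*.0625
    if a>20 and h[3]>=0: (x,y),r=cv2.minEnclosingCircle(c); print('hole',460+.25*y,.25*x,'d',r*.5)
save('i',b)
E
```

```text
t 15.1 tcp [508.1  34.5  60.8] F [-0.7  0.1 -1.5] g 0.382 tiltz [-3.e-04  1.e-04 -1.e+00] x [ 0.936  0.351 -0.   ]
delta cm [-0.04 -0.04  0.43]
-12 -8 1837 c [ 0.5  0.7 18.1] rms 3.76 [241. 235. 226.]
-8 -4 19 c [-1.4  1.  10.7] rms 3.25 [142. 138. 132.]
-4 0 62 c [-1.3  1.  10.7] rms 0.27 [122. 120. 114.]
0 4 66 c [-1.3  0.9 10.8] rms 0.23 [121. 120. 114.]
4 8 79 c [-1.4  0.9 10.8] rms 0.21 [120. 118. 112.]
8 12 77 c [-1.4  0.9 10.8] rms 0.24 [120. 119. 113.]
12 16 78 c [-1.4  0.9 10.7] rms 0.26 [118. 115. 110.]
16 20 78 c [-1.3  1.  10.7] rms 0.26 [117. 114. 108.]
20 24 35 c [-3.3  0.2 12.8] rms 0.27 [110. 106. 101.]
24 28 6 c [ 0.4  1.4 11. ] rms 0.11 [93. 70. 68.]
28 32 8 c [ 0.6  2.  10.9] rms 0.09 [89. 53. 52.]
32 40 96 c [-1.6  0.9 16.9] rms 0.25 [137.  39.  34.]
40 50 655 c [-5.1 -0.9 20.6] rms 1.82 [116.  30.  26.]
50 60 805 c [-9.3 -2.9 25. ] rms 1.8 [110.  29.  25.]
t 15.15 tcp [508.2  34.4  60.9] F [ 0.6  0.2 -1.9] g 0.388 tiltz [-0.  0. -1.] x [ 0.937  0.351 -0.   ]
delta cm [-0.05 -0.05  0.44]
hole 529.8545227050781 12.072835922241211 d 8.31611442565918
hole 495.79891204833984 78.45108795166016 d 18.452035903930664
hole 485.375 121.25 d 12.651630401611328
hole 475.146448135376 164.0586395263672 d 8.084067344665527
```

View pics/i.png

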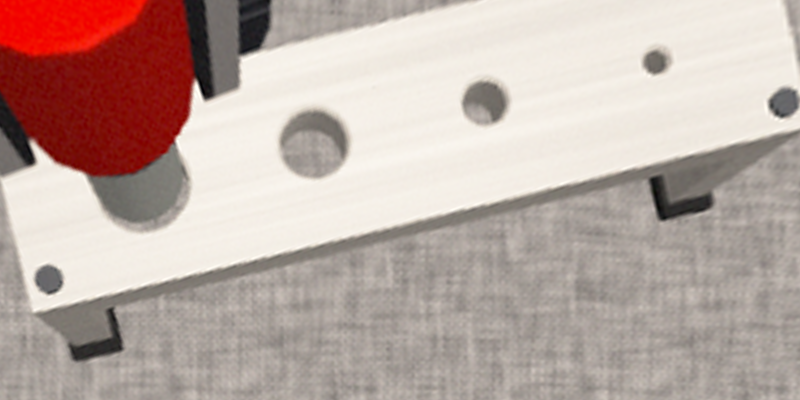

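The view shows the pin's foot over the largest hole at (140,205), and hole_16 (313,143) empty. It was refused there too, at 10 N. Now lowering into hole_22 slowly.

>>> step_arm --plan "-0.05 -0.04 0.2 0 0;-0.05 -0.04 0.4 0 0;-0.05 -0.04 0.5 0 0;-0.05 -0.04 0.55 0 0;-0.05 -0.04 0.6 0 0;-0.05 -0.04 0.65 0 0;-0.05 -0.04 0.7 0 0;-0.05 -0.04 0.7 0 0"

```text
time_s: 15.95
eef_pos: [507.6, 34.3, 53.8]
ee_rot: [-0.0, 0.984, 0.178, -0.0]
force: [-0.1, -0.3, -0.4]
grip_width: 0.384
```

It entered freely. I'll continue in small steps.

>>> step_arm --plan "0 0 0.2 0 0;0 0 0.4 0 0;0 0 0.6 0 0;0 0 0.8 0 0;0 0 1.0 0 0;0 0 1.0 0 0"

```text
time_s: 16.55
eef_pos: [507.4, 34.4, 43.6]
ee_rot: [-0.0, 0.984, 0.178, -0.0]
force: [0.1, 0.3, -1.7]
grip_width: 0.387
```

>>> step_arm --plan "0 0 0.3 0 0;0 0 0.6 0 0;0 0 0.9 0 0;0 0 1.2 0 0;0 0 1.5 0 0;0 0 1.7 0 0;0 0 1.8 0 0;0 0 1.8 0 0"

```text
time_s: 17.35
eef_pos: [507.6, 34.3, 25.8]
ee_rot: [-0.0, 0.984, 0.178, -0.0]
force: [-0.1, -0.3, -1.0]
grip_width: 0.384
```

>>> step_arm --plan "0 0 0.15 0 0;0 0 0.25 0 0;0 0 0.3 0 0;0 0 0.35 0 0;0 0 0.38 0 0;0 0 0.38 0 0"

```text
time_s: 17.95
eef_pos: [507.7, 34.3, 22.4]
ee_rot: [0.0, 0.984, 0.178, 0.0]
force: [-2.0, -0.1, 2.6]
grip_width: 0.385
```

>>> step_arm --plan "0 0 0.03 0 0;0 0 0.05 0 0;0 0 0.05 0 0;0 0 0.05 0 0"

```text
time_s: 18.35
eef_pos: [507.7, 34.4, 22.0]
ee_rot: [0.0, 0.984, 0.178, 0.0]
force: [-3.0, 0.8, 7.0]
grip_width: 0.384
```

```bash
python3 - <<'E'
from h import *
delta(None); p,d,ci=cap('wrist'); blobs(p,d,ci,'wrist')
p2,d2,c2=cap('side'); u=project(c2,(506,35.6,60),'side')[0].astype(int)
a=p2[u[1]-40:u[1]+40,u[0]-50:u[0]+50]
save('j',np.vstack([cv2.resize(p,(400,300)),cv2.resize(a,(400,300),interpolation=cv2.INTER_CUBIC)]))
E
```

```text
t 18.35 tcp [507.7  34.4  22. ] F [-3.   0.8  7. ] g 0.384 tiltz [ 2.e-04 -1.e-04 -1.e+00] x [0.937 0.35  0.   ]
wrist pin_a 0.77 [256. 275.  73.  99.] ztop 101.0 topmid [507.2  35.5  98.6] size [33.9 34.3  7.1]
```

View pics/j.png

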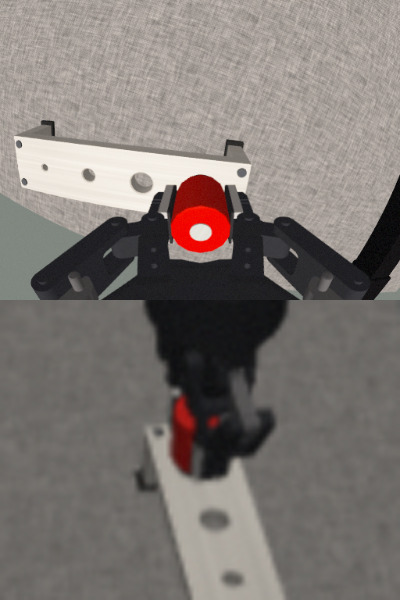

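Seated: knob top at ~100 mm, force 7 N, contact at the predicted collar height. Releasing and backing off upward.

>>> step_arm --plan "0 0 -0.04 0 0;0 0 -0.04 0 0;0 0 -0.04 0 100;0 0 -0.04 0 100;0 0 -0.04 0 100;0 0 -0.04 0 100;0 0 -0.04 0 100;0 0 -0.04 0 100;0 0 -1 0 100;0 0 -2 0 100"

```text
time_s: 19.5
eef_pos: [507.6, 34.3, 42.4]
ee_rot: [-0.0, 0.984, 0.178, -0.0]
force: [-0.5, 1.0, -0.5]
grip_width: 1.001
```

>>> step_arm --plan "0 0 -3 0 100;0 0 -6 0 100;0 0 -10 0 100;-3 0 -12 0 100;-8 0 -12 0 100;-10 0 -12 0 100;-10 0 -12 0 100;-10 0 -12 0 100"

```text
time_s: 20.3
eef_pos: [414.5, -0.8, 162.6]
ee_rot: [0.0, 0.984, 0.178, 0.001]
force: [0.8, 0.2, 0.7]
grip_width: 1.004
```

```bash
python3 - <<'E'
from h import *
delta(None); p,d,ci=cap('wrist'); blobs(p,d,ci,'wrist')
v,u=np.nonzero(d>0); w=world(ci,np.c_[u,v],'wrist',depth=d[v,u])
q=w[(np.hypot(w[:,0]-506.3,w[:,1]-35.5)<12)&(w[:,2]>90)]; A=np.c_[q[:,:2]-q[:,:2].mean(0),np.ones(len(q))]
print('knob top',len(q),np.median(q[:,2]),'slope',np.linalg.lstsq(A,q[:,2],rcond=None)[0][:2])
pl=w[(np.abs(w[:,0]-490)<6)&(np.abs(w[:,1]-99.6)<6)]; print('plate z',np.median(pl[:,2]))
p2,d2,c2=cap('side'); blobs(p2,d2,c2,'side'); u=project(c2,(506,35.6,60),'side')[0].astype(int)
a=p2[u[1]-40:u[1]+40,u[0]-50:u[0]+50]
save('k',np.vstack([cv2.resize(p,(400,300)),cv2.resize(a,(400,300),interpolation=cv2.INTER_CUBIC)]))
E
```

```text
t 20.3 tcp [414.5  -0.8 162.6] F [0.8 0.2 0.7] g 1.004 tiltz [ 2.e-03 -5.e-04 -1.e+00] x [0.937 0.35  0.002]
wrist pin_a 0.87 [495. 208.  34.  40.] ztop 82.2 topmid [ 492.4 -323.5   81.2] size [23.3 17.5  9.4]
wrist pin_a 0.8 [256.  78.  37.  40.] ztop 102.0 topmid [506.5  35.2  99.9] size [33.7 33.5  6.8]
wrist pin_a 0.61 [507. 156.  11.  15.] ztop 34.6 topmid [ 571.1 -325.1   33.7] size [14.7  8.7  9.8]
knob top 687 100.88074202370501 slope [0.00600223 0.00256194]
plate z 50.54444444023633
side pin_a 0.81 [304. 220.  13.  24.] ztop 101.0 topmid [508.9  33.6  99.5] size [32.  32.2  8.8]
side pin_a 0.68 [311. 259.  45.  82.] ztop 51.5 topmid [493.  102.1  56.5] size [ 93.3 198.   22. ]
side pin_a 0.67 [187. 251.  14.  24.] ztop 88.0 topmid [762.7 145.   86. ] size [30.7 32.9  7.8]
side pin_a 0.59 [283. 130.   8.  24.] ztop 84.4 topmid [ 575.7 -334.3   82.9] size [29.8 34.4  8.8]
side pin_a 0.53 [193. 227.  14.  20.] ztop 88.2 topmid [755.6  75.2  86.2] size [31.1 33.7  7.9]
```

View pics/k.png

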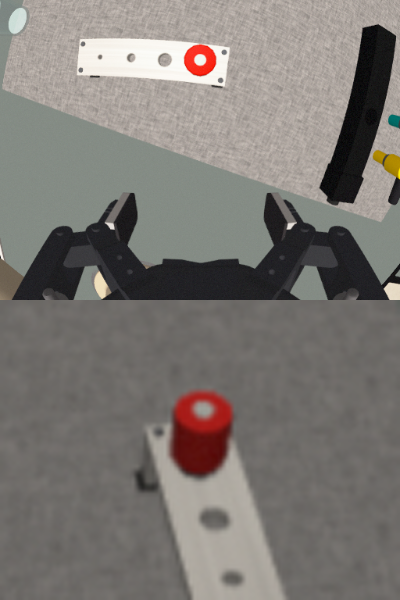

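The pin stands upright in the largest hole: its knob top is 50.3 mm above the plate (42 knob + 8 collar = 50) and the tilt is under 0.4°. The arm is clear, so I'm handing in.

```bash
python3 -c "
from h import *
print(workorder.finish_job())"
```

```text
the job is handed in; nothing more can be done
None
```

The leg pin is standing in the gauge's 22 mm hole with its collar on the plate, and the job was handed in at about 20 s on the robot clock.

- **Trying the holes:** I pulled the pin and tried the holes in order. The 5, 10 and 16 mm holes stopped it, with a measured contact force of about 8, 9 and 10 N. It entered the 22 mm hole with no measurable resistance.
- **Seating:** Still holding it, I pressed it down with about 7 N, let go and moved the arm clear.
- **Last checks:** After release the knob top measured 50.3 mm above the plate, where 50 mm means the collar is resting on it. The tilt was under 0.4°. The wrist force was about zero and the gripper fully open. I never moved the arm near the spare pins, the glass or the screwdriver, but I did not check each of them individually afterwards.
- **First grasp failed:** The fingers shut on nothing just above the knob. The fingertips measured about 43 mm short of the reported tool point, which disagrees with the description. I corrected for that offset, and the second grasp held. The missed grasp disturbed nothing.

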